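# Hold the long slip gauge on the sloping comparator pad

## Task

Take the longest slip gauge out of its pocket in the small flat wooden tray that holds four (not the lidded case) and hold its lower end squarely, flat on the sloping spring pad of the comparator stand, inside the marked outline and with its long edge along the outline's long side. Press gently until the pad is about half-way in (the needle near the long middle mark of the dial), never down to its stop and with nothing but the gauge on the pad, and finish while still gripping the gauge and holding it pressed there. Leave the other gauges in their pockets and everything else where it is.

Things in the scene. Friction and masses are not known exactly. Their poses are not given: they have to be found in the camera images.
- gauge_45_mid (a point): plain steel slip gauge, 9 (x) x 30 (y) x 45 mm (z, up along its length), standing in a tray pocket. Point: its centre, 22.5 mm above its foot. About 33 g, a third more or less. THE GAUGE TO USE, the longest of four, in any of the four pockets. Its upper 35 mm stand clear of the tray; neighbours are 72 mm away across its 9 mm and 48 mm along its 30 mm. Grip it across the 9 mm (along x).
- gauge_45_foot (a point): centre of the lower end face of that gauge, the face that goes on the pad; 22.5 mm below its centre, axes as the gauge's (z up along its length).
- gauge_30a_mid (a point): plain steel slip gauge, 9 (x) x 30 (y) x 30 mm (z, up along its length), standing in a tray pocket. Point: its centre, 15 mm above its foot. About 22 g. Leave it in its pocket.
- gauge_30b_mid (a point): plain steel slip gauge, 9 (x) x 30 (y) x 30 mm (z, up along its length), standing in a tray pocket. Point: its centre, 15 mm above its foot. About 22 g. Leave it in its pocket.
- gauge_20_mid (a point): plain steel slip gauge, 9 (x) x 30 (y) x 20 mm (z, up along its length), standing in a tray pocket. Point: its centre, 10 mm above its foot. About 15 g. Leave it in its pocket.
- tray_mid (a point): centre of the top face of the wooden pocket tray, a fixed block 130 (x) x 110 (y) x 14 mm high with four oblong pockets in two rows, 10 mm deep (floor 4 mm above the bench), each about 11.5 x 32.5 mm with its long side along y.
- pad_mark (a point): centre of the upper face of the spring pad, a flat steel plate 44 (x) x 56 (y) x 5 mm that moves with joint pad. z: its outward normal, leaning 20 degrees from vertical to the low side of the stand, nearer the robot; x points up the slope, y is level. A dark outline round this point, 19 (x) x 40 mm (y) inside: the gauge stands in it, 30 mm side along y.
- housing_mid (a point): centre of the upper face of the stand's grey housing, 100 (x, up the slope) x 150 (y) x 26 mm, sloping 20 degrees; fixed, on a steel base 130 x 150 mm on the bench. The free pad stands 16 mm above this face, 30 mm to its -y side; a flat dial 58 mm across lies 42 mm to its +y side. Nothing there stands higher than the pad. Axes: those of the base, z vertical.
- pad (a joint): how far the spring pad is pushed in along its normal, m: 0 free, 0.010 at its stop; half-way is 0.005. It starts to move at about 1 N and takes 0.7 N more for each mm, so about 4.5 N half-way. The dial's needle follows it: first mark at 0, long mark at 0.005, last mark at 0.010.
- bolt_m12_mid (a point): hex bolt standing on its head, 48 mm high, 22 mm across. Bystander, loose: leave it alone. Point: its middle.
- scriber_mid (a point): light grey pencil-like scriber lying flat, 120 mm long, 9 mm thick. Bystander, loose: leave it alone. Point: its middle.
- spanner_13_mid (a point): open-ended steel spanner lying flat, 154 mm long, 6 mm thick. Bystander, loose: leave it alone. Point: its middle.

How it is judged:
On the way:
1. the longest gauge is gripped and lifted clear of the tray (height (world z) of gauge_45_mid above 0.06 m and contact force between gauge_45 and the fingers above 1 N and contact force between gauge_45 and tray below 0.1 N), for 0.2 s.
At the end, for the whole second after the job is handed in: Fingers still grip the longest gauge; its foot is on the pad, within 6 mm of the outline's centre each way (3 mm in height), square within 0.12 rad, turned at most 0.35 rad; pad in by 2.5 to 7.5 mm at 1.5 to 12 N; gauge at rest; gripper off the pad (value of joint pad between 0.0025 and 0.0075 m and contact force between gauge_45 and pad between 1.5 and 12 N and x of gauge_45_foot in the frame of pad_mark between -0.006 and 0.006 m and y of gauge_45_foot in the frame of pad_mark between -0.006 and 0.006 m and z of gauge_45_foot in the frame of pad_mark between -0.003 and 0.003 m and angle between the z axis of gauge_45_mid and the z axis of pad_mark, either way round below 0.12 rad and angle between the x axis of gauge_45_mid and the x axis of pad_mark, either way round below 0.35 rad and z of gauge_45_mid in the frame of pad_mark above 0.015 m and contact force between gauge_45 and the fingers above 1 N and contact force between each of the arm, the fingers and pad below 0.3 N and linear speed of gauge_45 below 0.02 m/s); the arm keeps its last pose, push and grip.
It fails at once if the pad is driven to its stop (pushed in over 9.5 mm) (value of joint pad above 0.0095 m).
It fails at once if the gripper pushes on the pad (contact force between any of the fingers, the arm and pad above 3 N).
It fails at once if another gauge is pulled out or knocked over (moved over 8 mm) (distance of any of gauge_30a_mid, gauge_30b_mid, gauge_20_mid from where it was at the start of the episode above 0.008 m).
It fails at once if a bystander is shifted by over 25 mm (distance of any of bolt_m12_mid, scriber_mid, spanner_13_mid from where it was at the start of the episode above 0.025 m).
It also fails if it takes over 45 s, if anything falls off the work surface, if the arm or the gripper's body presses on something with over 40 N, if the wrist force passes 120 N, or if a joint passes its speed limit or range.

## Robot

A 6-joint arm with a two-finger parallel gripper is mounted at the origin on a cart in front of the work surface, level with it; the furniture and walls round the work are solid. World frame = base frame: x ahead of the robot, y to its left, z up, the work surface at z = 0. Lengths are in m, angles in rad, forces in N, time in s.
With the tool pointing down it reaches from about 0.425 to 1.125 m from the base axis. Payload 14.9 kg.
Tool frame: the origin (TCP) lies midway between the tips of the shut fingers; the grasp point (between the pads) lies 19 mm behind it (env.grasp_offset is the distance from the TCP to the grasp point, in m); z points along the fingers, y is the line along which they close (so a half turn about z gives the same grasp; the last joint's range is limited). The gripper opens to 91 mm and grips with 3 to 60 N. Pads are 32 mm wide; open, the fingers measure 118 mm over their backs; the gripper's body (76 mm by 178 mm) begins 60 mm behind the grasp point.
Start: joints at [1.114, 0.379, 1.734, -0, 1.028, -0.033], TCP at [0.288, 0.638, 0.214] pointing down, gripper open.
Joint ranges: [-2.77, 2.77], [-0.74, 2.19], [0, 2.66], [-1.06, 4.2], [0.31, 2.87], [-3.08, 3.08]. Speed limits (rad/s): [1.89, 1.89, 2.39, 3.14, 3.14, 3.14].

## Interface

Orientations are given as a unit quaternion [x, y, z, w].
In Python, from workcell import env, imaging, order gives the robot as it stands. The module is installed in compiled form; this text tells all that it offers.
- The arm moves only by the tool arm_command, never from a script. Its argument "increments" is a list of rows, each a list of 3 entries, a list of its own where there are three numbers: the shift along the tool's x, y, z in cm, then the turn about the tool's z in rad, then the closure, from 0 (fully open) to 1 (shut). A call has 1 to 20 rows; each row is the pose to reach, as a shift and turn from the pose commanded when the call began, along the tool's axes at that moment; what a row does not reach only later rows make up. A row lasts 1/10 s, in which the tool goes at most 50 mm and 8.59 degrees, less where a joint would pass 70% of its speed; a pose out of reach is approached as far as the arm can. A call with a gripper value outside its range is refused whole. The fingers move at their own pace and stop on an object; the grip force is fixed at half the most. Time passes only in rows, so rows that repeat a pose let the fingers close. It gives the time, the measured TCP pose, the force, the opening and the grip force at its end, in the units of the state.
- env.observe(): the state, without advancing time (a new reading comes with each control period).
- imaging.get_image(name): name is "side" or "top" or "wrist"; returns the picture (480x640x3 uint8, red, green, blue); there is no depth.
- imaging.camera_params(name): a dict with "fx", "fy", "cx", "cy" (pixels), "extrinsics" (4x4, takes a point from camera to world coordinates); the wrist camera has in their place "hand_eye" (4x4, takes a point from camera to tool coordinates, whose origin is the TCP and whose axes are the flange's). Camera axes: x right, y down, z forward; pixel columns grow to the right and rows downward; lengths in m; the calibration is good to about 2 mm. The wrist camera is an equidistant fisheye: a pixel r from the principal point sees the ray r / f radians off the axis. A picture is of the moment at which its call begins: read the wrist's pose just before it. camera_params takes no time and is no camera call.
- order.sign_off(): hands the job in; it is judged then, once.
Trained networks look in the newest picture that a camera, given by its name, has taken for a name from the list of things; names that differ only in an ending like _2 or _b are one class to them, and where a whole thing is asked for, a point or a joint stands for the part that bears it (a point fixed in the world has none). Each returns a list of dicts, best first, with "confidence" (0 to 1); they miss things now and then, are a little off and sometimes report something else, mostly with a low value. They report only what shows in the picture. A call takes as long as a camera call.
- imaging.cut_out(camera, label): "mask" (480x640 bool, what is visible of it) and "extent" ([left, top, right, bottom] in pixels, round what is visible of it).
The state is a dict: "t": time; "joints": joint angles; "dq": joint speeds; "effort": joint torques, N m; "tcp_pos": TCP position; "orientation": TCP orientation; "force": force on the tool from outside, world axes, zero at the start; "wrist_torque": the same for the moment, N m; "grip_width": finger opening in m; "grip_force": force on a finger pad.
Only numpy, scipy, OpenCV 4.12 (cv2) and the standard library are available. Lean on these libraries where they do the work, as an engineer would, in place of code of your own. Each camera call takes 0.05 s, during which the arm holds its last target. There are 200 camera calls.

## Working session

There is one attempt and no reset: what is moved stays moved. The work goes in short steps, Python scripts to look and compute and a tool call to move; the robot and the scene stay as the last step left them, time stands still between calls to the robot, and variables do not carry over. Pictures are saved under pics/ and viewed, at most 10 in all, crops included, and the job is handed in when it is done.

Besides the shell and the picture viewer there is one more tool, called by a JSON object that holds its "fn" and its "kwargs". arm_command: Moves the arm, as the interface text tells. Its arguments: {"type":"object","properties":{"increments":{"type":"array","items":{"type":"array"}}},"required":["increments"]}

```bash
mkdir -p pics; cat > h.py <<'E'
import numpy as np, cv2
from workcell import env, imaging, order
from scipy.spatial.transform import Rotation as R
E
python3 - <<'E'
from h import *
s=env.observe(); print({k:np.round(v,3).tolist() for k,v in s.items()}, env.grasp_offset)
for c in ["side","top","wrist"]:
    im=imaging.get_image(c); cv2.imwrite(f"pics/{c}0.png",im[:,:,::-1])
    print(c,{k:np.round(v,3).tolist() for k,v in imaging.camera_params(c).items()})
    for l in ["gauge_45_mid","gauge_30a_mid","gauge_20_mid","pad_mark","tray_mid","housing_mid"]:
        try:
            for d in imaging.cut_out(c,l)[:4]: print(c,l,round(d["confidence"],2),np.round(d["extent"]).tolist())
        except Exception as e: print(c,l,e)
E
```

```text
{'t': 0.0, 'joints': [1.114, 0.379, 1.735, -0.0, 1.028, -0.033], 'dq': [-0.001, 0.002, -0.0, 0.001, -0.001, 0.0], 'effort': [-0.001, -76.366, -43.438, 0.065, 0.042, -0.0], 'tcp_pos': [0.288, 0.638, 0.213], 'orientation': [0.21, 0.978, -0.001, -0.0], 'force': [-0.462, 0.37, -0.051], 'wrist_torque': [-0.029, -0.003, -0.015], 'grip_force': 0.0, 'grip_width': 0.091} 0.0188
side {'fx': 603.867, 'fy': 603.867, 'cx': 332.17, 'cy': 236.733, 'extrinsics': [[-0.991, -0.074, 0.113, 0.351], [-0.135, 0.607, -0.783, 1.261], [-0.01, -0.791, -0.611, 0.89], [0.0, 0.0, 0.0, 1.0]]}
side gauge_30a_mid 0.56 [295.0, 279.0, 302.0, 295.0]
side gauge_20_mid 0.58 [332.0, 289.0, 334.0, 302.0]
side pad_mark 0.51 [308.0, 166.0, 329.0, 181.0]
side tray_mid 0.82 [281.0, 262.0, 354.0, 315.0]
side tray_mid 0.65 [276.0, 320.0, 316.0, 383.0]
side housing_mid 0.75 [290.0, 166.0, 353.0, 222.0]
top {'fx': 436.399, 'fy': 436.399, 'cx': 323.325, 'cy': 238.702, 'extrinsics': [[-0.013, -0.996, 0.092, 0.416], [-1.0, 0.013, 0.003, 0.187], [-0.004, -0.092, -0.996, 0.98], [0.0, 0.0, 0.0, 1.0]]}
top gauge_45_mid 0.4 [269.0, 245.0, 283.0, 256.0]
top gauge_30a_mid 0.68 [243.0, 244.0, 261.0, 248.0]
top gauge_30a_mid 0.41 [295.0, 168.0, 346.0, 176.0]
top gauge_20_mid 0.32 [266.0, 244.0, 286.0, 256.0]
top pad_mark 0.76 [420.0, 192.0, 452.0, 217.0]
top tray_mid 0.69 [237.0, 199.0, 300.0, 267.0]
top housing_mid 0.72 [290.0, 169.0, 345.0, 174.0]
top housing_mid 0.46 [335.0, 313.0, 343.0, 316.0]
wrist {'fx': 371.648, 'fy': 371.648, 'cx': 322.453, 'cy': 236.51, 'hand_eye': [[0.001, -0.961, -0.276, 0.077], [1.0, 0.001, 0.001, 0.0], [-0.001, -0.276, 0.961, -0.172], [0.0, 0.0, 0.0, 1.0]]}
```

View pics/top0.png

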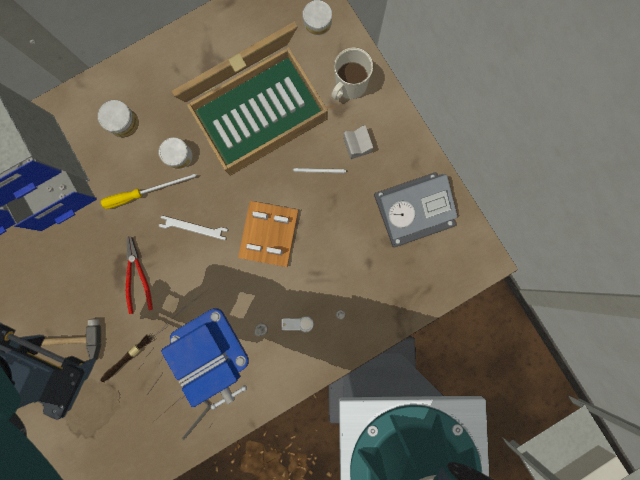

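View pics/side0.png

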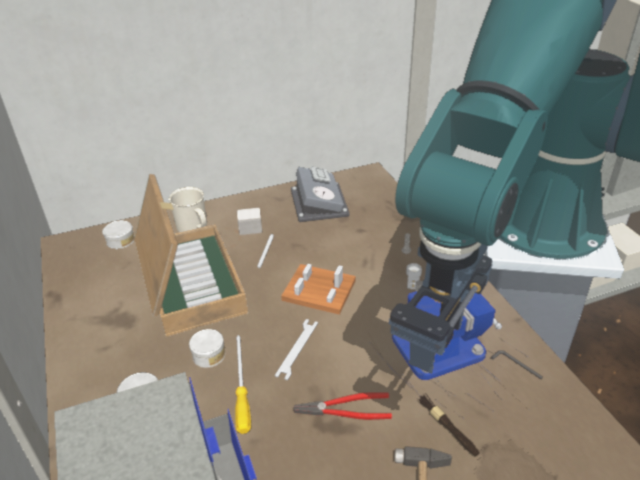

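The top view shows the tray near (269,234), with gauges at (260,215), (281,218), (254,247) and (274,250). The stand is at (417,210), with the pad near (437,204). In the side view the tray gauges are near (307,270), (339,275), (299,286) and (331,295), and the taller one isn't clear yet. Next I'll zoom in and measure.

```bash
cat >> h.py <<'E'
def ray(c,u,v):
    p=imaging.camera_params(c)
    if c=="wrist":
        s=env.observe(); d=np.array([u-p["cx"],v-p["cy"]])/p["fx"]; th=np.hypot(*d)
        r=np.r_[d/th*np.sin(th),np.cos(th)] if th>1e-9 else np.array([0,0,1.])
        T=np.eye(4);T[:3,:3]=R.from_quat(s["orientation"]).as_matrix();T[:3,3]=s["tcp_pos"]; E=T@np.array(p["hand_eye"])
    else:
        r=np.array([(u-p["cx"])/p["fx"],(v-p["cy"])/p["fy"],1]); E=np.array(p["extrinsics"])
    return E[:3,3],E[:3,:3]@r
def onz(c,u,v,z):
    o,d=ray(c,u,v); return o+d*(z-o[2])/d[2]
def proj(c,P):
    p=imaging.camera_params(c)
    if c=="wrist":
        s=env.observe();T=np.eye(4);T[:3,:3]=R.from_quat(s["orientation"]).as_matrix();T[:3,3]=s["tcp_pos"]; E=T@np.array(p["hand_eye"])
    else: E=np.array(p["extrinsics"])
    q=E[:3,:3].T@(np.array(P)-E[:3,3])
    if c=="wrist":
        th=np.arctan2(np.hypot(q[0],q[1]),q[2]); f=p["fx"]*th/np.hypot(q[0],q[1]); return q[:2]*f+[p["cx"],p["cy"]]
    return q[:2]/q[2]*p["fx"]+[p["cx"],p["cy"]]
E
python3 - <<'E'
from h import *
a=cv2.imread("pics/top0.png");b=cv2.imread("pics/side0.png")
f=lambda im,x0,y0,w,h:cv2.resize(im[y0:y0+h,x0:x0+w],(400,300),interpolation=cv2.INTER_CUBIC)
cv2.imwrite("pics/z1.png",np.vstack([np.hstack([f(a,225,195,96,72),f(a,368,170,96,72)]),np.hstack([f(b,270,250,96,72),f(b,280,158,96,72)])]))
for n,uv in dict(nw=(260,215),ne=(281,218),sw=(254,247),se=(274,250)).items(): 
    P=onz("top",*uv,.035);print(n,P.round(3),proj("side",P).round(1))
for uv in [(250,202),(299,209),(290,267),(239,262)]: print("tray",onz("top",*uv,.014).round(3))
print("pad",onz("top",437,204,.07).round(3), "stand",onz("top",417,210,.05).round(3))
E
```

```text
nw [0.557 0.328 0.035] [299.6 281.8]
ne [0.55  0.282 0.035] [306.6 268. ]
sw [0.487 0.341 0.035] [331.5 288.7]
se [0.48  0.298 0.035] [337.6 275.3]
tray [0.59  0.354 0.014]
tray [0.572 0.244 0.014]
tray [0.443 0.265 0.014]
tray [0.456 0.378 0.014]
pad [ 0.57 -0.05  0.07] stand [ 0.561 -0.012  0.05 ]
```

View pics/z1.png

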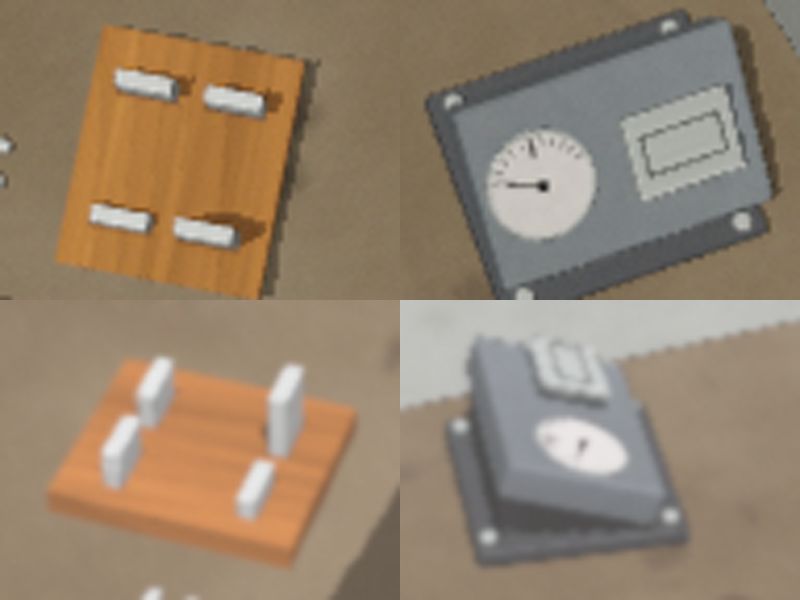

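```bash
cat >> h.py <<'E'
def go(P,yaw):  # tool y-axis heading (deg, world), tool pointing down
    s=env.observe(); M=R.from_quat(s["orientation"]).as_matrix()
    d=M.T@(np.array(P)-s["tcp_pos"])*100; y=np.degrees(np.arctan2(M[1,1],M[0,1]))
    print("tcp",s["tcp_pos"].round(4) if hasattr(s["tcp_pos"],"round") else s["tcp_pos"],"yaw",round(y,2),"shift cm",d.round(2),"turn",round(-np.radians(yaw-y),3))
E
python3 -c "
from h import *
go([.475,.298,.17],82)"
```

```text
tcp [0.2878 0.6381 0.2139] yaw 65.72 shift cm [-31.04 -23.3    4.39] turn -0.284
```

{"fn": "arm_command", "kwargs": {"increments": [[[-8,-6,0],-0.1,0],[[-16,-12,0],-0.2,0],[[-24,-18,0],-0.284,0],[[-31,-23.3,2],-0.284,0],[[-31,-23.3,4.4],-0.284,0],[[-31,-23.3,4.4],-0.284,0],[[-31,-23.3,4.4],-0.284,0],[[-31,-23.3,4.4],-0.284,0],[[-31,-23.3,4.4],-0.284,0],[[-31,-23.3,4.4],-0.284,0]]}}

```text
t: 2.05
tcp_pos: [0.4749, 0.2977, 0.17]
orientation: [0.071, 0.997, 0.0, -0.0]
force: [0.1, 0.1, -0.1]
grip_width: 0.091
grip_force: 0.0
```

```bash
python3 - <<'E'
from h import *
s=env.observe();print(s["tcp_pos"],s["force"],s["dq"])
im=imaging.get_image("wrist"); cv2.imwrite("pics/w1.png",im[:,:,::-1])
for l in ["gauge_45_mid","gauge_30a_mid","gauge_20_mid","tray_mid"]:
    for d in imaging.cut_out("wrist",l)[:4]: print(l,round(d["confidence"],2),np.round(d["extent"]).tolist())
E
```

```text
[0.47494604 0.29773077 0.16996364] [ 0.05352024  0.10243034 -0.06857079] [ 0.03581757 -0.00361754 -0.00935871  0.00090596  0.00082042  0.00764431]
gauge_45_mid 0.9 [306.0, 214.0, 345.0, 238.0]
gauge_30a_mid 0.6 [353.0, 290.0, 388.0, 314.0]
gauge_20_mid 0.97 [360.0, 214.0, 393.0, 235.0]
tray_mid 0.93 [284.0, 187.0, 410.0, 323.0]
tray_mid 0.63 [306.0, 213.0, 341.0, 238.0]
```

View pics/w1.png

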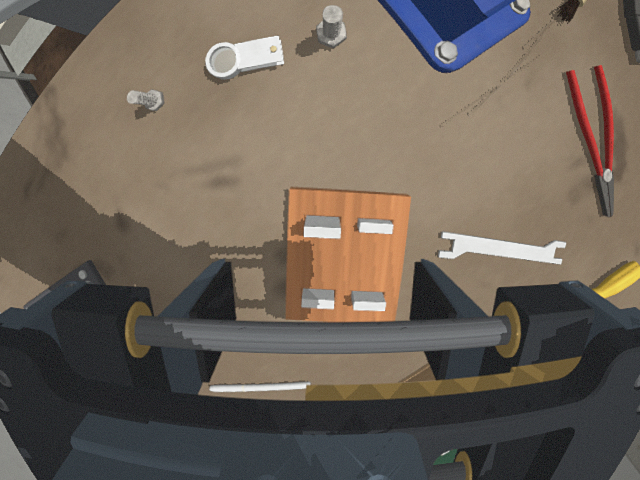

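The wrist view shows the tray at (284–410, 187–323). The long gauge is at (306–345, 214–238), with its bright top face below its grey robot-facing side. The 20 mm gauge sits to its right at (376,227).

```bash
python3 - <<'E'
from h import *
im=cv2.imread("pics/w1.png"); g=im.min(2)
def box(u0,v0,u1,v1,t):
    m=np.zeros(g.shape,np.uint8); m[v0:v1,u0:u1]=(g[v0:v1,u0:u1]>t); p=cv2.findNonZero(m); return cv2.minAreaRect(p),m.sum()
print(g[212:241,323],g[212:240,376])
for n,b,z in [("45",(300,212,350,242),.049),("20",(355,212,398,240),.024),("30L",(298,285,340,312),.034),("30R",(348,285,392,315),.034)]:
    r,k=box(*b,205); 
    P=onz("wrist",*r[0],z); pts=[onz("wrist",*q,z)[:2] for q in cv2.boxPoints(r)]
    e=[pts[(i+1)%4]-pts[i] for i in range(4)]; l=max(e,key=np.linalg.norm); 
    print(n,np.round(r[0],1),k,P.round(4),"sides mm",[round(1e3*np.linalg.norm(x),1) for x in e[:2]],"ydir",round(np.degrees(np.arctan2(l[1],l[0]))%180,1))
go([.475,.298,.17],82)
E
```

```text
[ 90  91  84  86 129 141 149 144 144 146 148 146 146 139 143 197 229 227
 226 227 228 227 230 233 233 210 118  85  88] [ 91  87  91  93  93  89  80 130 148 148 152 200 239 235 234 232 233 232
 235 236 212 109  87  94  95  93  97  97]
45 [322. 232.] 367 [0.4776 0.2988 0.049 ] sides mm [np.float64(29.3), np.float64(8.5)] ydir 82.1
20 [375.9 227.8] 309 [0.4871 0.3458 0.024 ] sides mm [np.float64(9.1), np.float64(29.1)] ydir 77.7
30L [325.2 303.7] 124 [0.5498 0.2917 0.034 ] sides mm [np.float64(8.1), np.float64(14.8)] ydir 77.1
30R [369.5 306. ] 253 [0.5581 0.3321 0.034 ] sides mm [np.float64(29.0), np.float64(8.4)] ydir 81.0
tcp [0.4743 0.2992 0.1702] yaw 82.08 shift cm [-0.09 -0.11  0.02] turn 0.001
```

```bash
python3 -c "
from h import *
go([.4776,.2988,.028],80)"
```

```text
tcp [0.4743 0.2992 0.1702] yaw 82.08 shift cm [-0.33 -0.   14.22] turn 0.036
```

{"fn": "arm_command", "kwargs": {"increments": [[[-0.3,0,4],0.036,0.3],[[-0.3,0,8],0.036,0.3],[[-0.3,0,11.5],0.036,0.3],[[-0.3,0,13.5],0.036,0.3],[[-0.3,0,14.2],0.036,0.3],[[-0.3,0,14.2],0.036,0.3],[[-0.3,0,14.2],0.036,0.5],[[-0.3,0,14.2],0.036,0.6],[[-0.3,0,14.2],0.036,0.8],[[-0.3,0,14.2],0.036,1],[[-0.3,0,14.2],0.036,1],[[-0.3,0,14.2],0.036,1],[[-0.3,0,14.2],0.036,1],[[-0.3,0,14.2],0.036,1],[[-0.3,0,14.2],0.036,1]]}}

```text
t: 3.8
tcp_pos: [0.4779, 0.2979, 0.0284]
orientation: [0.088, 0.996, 0.0, 0.0]
force: [-0.3, -0.5, 6.6]
grip_width: 0.0302
grip_force: 30.0
```

{"fn": "arm_command", "kwargs": {"increments": [[[0,0,-0.3],0,1],[[0,0,-0.5],0,1],[[0.2,0,-0.5],0,1],[[0.4,0,-0.5],0,1],[[0.6,0,-0.5],0,1],[[0.8,0,-0.5],0,1],[[0.9,0,-0.5],0,1],[[1.0,0,-0.5],0,1],[[1.1,0,-0.5],0,1],[[1.2,0,-0.5],0,1],[[1.25,0,-0.5],0,1],[[1.25,0,-0.5],0,1]]}}

```text
t: 5.0
tcp_pos: [0.4666, 0.3002, 0.0334]
orientation: [0.088, 0.996, 0.0, 0.001]
force: [8.0, -3.8, -0.2]
grip_width: 0.0296
grip_force: 30.0
```

```bash
python3 - <<'E'
from h import *
im=imaging.get_image("wrist"); cv2.imwrite("pics/w2.png",cv2.resize(im[180:400,180:460,::-1],None,fx=2.5,fy=2.5))
s=env.observe();print(s["tcp_pos"],s["force"],s["grip_width"])
E
```

```text
[0.46655831 0.3001311  0.03335936] [ 8.29438576 -4.56840832 -0.33858556] 0.029619503508604327
```

View pics/w2.png

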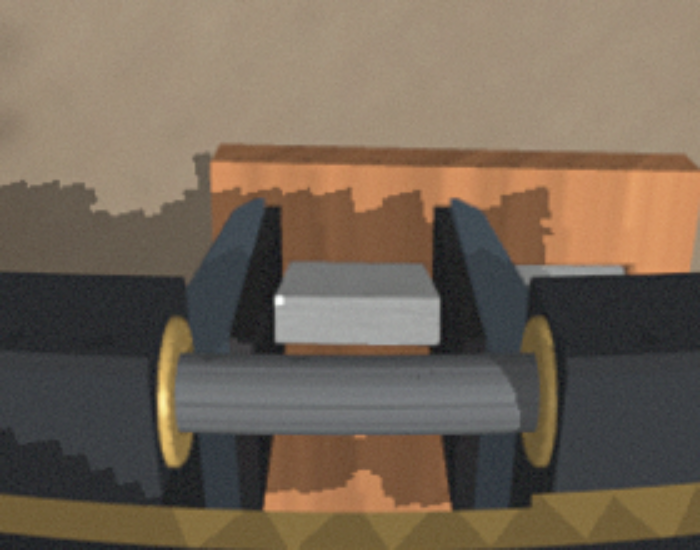

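The crop shows the gauge between the fingers: the front face at crop rows 263–297, the top face at 297–345. The 9 N of force fits with it pivoting on the pocket rim. I'll lift it and measure the tilt.

{"fn": "arm_command", "kwargs": {"increments": [[[0,0,-1.5],0,1],[[0,0,-4],0,1],[[0,0,-8],0,1],[[0,0,-10],0,1],[[0,0,-10],0,1],[[0,0,-10],0,1],[[0,0,-10],0,1]]}}

```text
t: 5.75
tcp_pos: [0.4645, 0.2996, 0.1319]
orientation: [0.088, 0.996, -0.0, -0.001]
force: [-0.1, -0.3, -1.0]
grip_width: 0.0295
grip_force: 30.0
```

```bash
python3 - <<'E'
from h import *
s=env.observe();print(s["tcp_pos"],s["force"],s["grip_width"])
im=imaging.get_image("wrist"); cv2.imwrite("pics/w3f.png",im[:,:,::-1]);cv2.imwrite("pics/w3.png",cv2.resize(im[180:400,180:460,::-1],None,fx=2.5,fy=2.5))
g=im.min(2); print("rows 270..340 col 322:",g[270:340,322].tolist())
# predicted rows in tool frame for tilt a, pivot at (0,zp), foot distance L below pivot
H=np.array(imaging.camera_params("wrist")["hand_eye"]); M=R.from_quat(s["orientation"]).as_matrix()
for a in [0,10,14,17,20,23]:
    t=np.radians(a); up=np.array([np.sin(t),0,-np.cos(t)]); gx=np.array([np.cos(t),0,np.sin(t)]) # tool frame: top leans +x(tool)
    out=[]
    for zp in (-.0105,):
        for l,x in [(34.5,4.5),(-10.5,4.5),(-10.5,-4.5)]:
            q=np.array([0,0,zp])-up*l/1e3+gx*x/1e3
            out.append(proj("wrist",M@q+s["tcp_pos"])[1].round(1))
    print(a,"foot near edge, top near edge, top far edge rows",out)
E
```

```text
[0.4645426  0.29960397 0.13186953] [-0.14826398 -0.29932821 -0.95001526] 0.02951804012216586
rows 270..340 col 322: [60, 63, 60, 61, 55, 61, 62, 54, 59, 59, 55, 55, 61, 96, 112, 111, 117, 116, 115, 118, 115, 117, 117, 114, 114, 113, 114, 115, 123, 149, 166, 164, 162, 158, 160, 160, 163, 162, 164, 162, 160, 161, 163, 164, 160, 159, 162, 167, 123, 120, 122, 106, 76, 64, 70, 76, 85, 93, 103, 96, 94, 102, 102, 107, 108, 115, 115, 120, 119, 121]
0 foot near edge, top near edge, top far edge rows [np.float64(264.5), np.float64(299.4), np.float64(317.0)]
10 foot near edge, top near edge, top far edge rows [np.float64(274.4), np.float64(294.9), np.float64(314.0)]
14 foot near edge, top near edge, top far edge rows [np.float64(278.4), np.float64(293.2), np.float64(312.6)]
17 foot near edge, top near edge, top far edge rows [np.float64(281.5), np.float64(291.9), np.float64(311.6)]
20 foot near edge, top near edge, top far edge rows [np.float64(284.7), np.float64(290.6), np.float64(310.4)]
23 foot near edge, top near edge, top far edge rows [np.float64(287.8), np.float64(289.4), np.float64(309.3)]
```

View pics/w3.png

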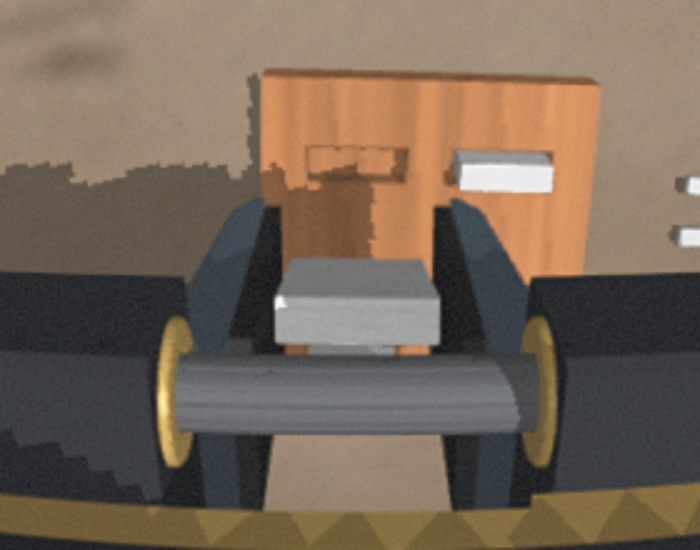

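The gauge is about 13.5° tilted (foot edge at row 283, top edges at 298 and 318) and has slid about 2 mm in the grip. It needs roughly 6° more, so I'll lower it into the empty pocket again and pull further.

{"fn": "arm_command", "kwargs": {"increments": [[[-0.3,0,4],0,1],[[-0.3,0,7],0,1],[[-0.3,0,8.5],0,1],[[-0.3,0,9.2],0,1],[[-0.3,0,9.7],0,1],[[-0.3,0,9.9],0,1],[[-0.3,0,9.9],0,1],[[-0.1,0,9.9],0,1],[[0.1,0,9.9],0,1],[[0.2,0,9.9],0,1],[[0.3,0,9.9],0,1],[[0.4,0,9.9],0,1],[[0.5,0,9.9],0,1],[[0.5,0,9.9],0,1],[[0.5,0,9.9],0,1]]}}

```text
t: 7.3
tcp_pos: [0.4618, 0.3012, 0.0349]
orientation: [0.088, 0.996, 0.001, 0.002]
force: [8.9, -3.6, -2.6]
grip_width: 0.0292
grip_force: 30.0
```

{"fn": "arm_command", "kwargs": {"increments": [[[-0.1,0,-1.5],0,1],[[-0.1,0,-5],0,1],[[-0.1,0,-10],0,1],[[-0.1,0,-10],0,1],[[-0.1,0,-10],0,1],[[-0.1,0,-10],0,1]]}}

```text
t: 7.9
tcp_pos: [0.4607, 0.3004, 0.1335]
orientation: [0.088, 0.996, -0.0, -0.0]
force: [-0.7, -0.0, -0.6]
grip_width: 0.0295
grip_force: 30.0
```

```bash
cat >> h.py <<'E'
def shape(off,a,zp,xo):
    "rows in wrist image; gauge centre at tool (xo,0,zp), tilt a(deg) top towards tool +x"
    t=np.radians(a); up=np.array([np.sin(t),0,-np.cos(t)]); gx=np.array([np.cos(t),0,np.sin(t)])
    s=env.observe(); M=R.from_quat(s["orientation"]).as_matrix()
    return [proj("wrist",M@(np.array([xo,0,zp])+up*l+gx*x)+s["tcp_pos"])[1] for l,x in [(-.0225,.0045),(.0225,.0045),(.0225,-.0045)]]
E
cat > meas.py <<'E'
from h import *
from scipy.optimize import least_squares
import sys
s=env.observe();print(s["tcp_pos"],s["force"],s["grip_width"])
im=imaging.get_image("wrist"); cv2.imwrite(sys.argv[1],im[:,:,::-1])
g=im[:,:,:].min(2).astype(int)[:,312:332].mean(1); print("rows 270..330:",g[270:330].round().astype(int).tolist())
E
python3 meas.py pics/w4.png
```

```text
[0.46070465 0.3003968  0.13351907] [-0.66173051 -0.00325142 -0.56476865] 0.02951321741924408
rows 270..330: [65, 65, 64, 64, 65, 68, 65, 66, 66, 66, 66, 65, 64, 63, 64, 64, 63, 64, 65, 64, 78, 112, 113, 114, 114, 113, 112, 111, 131, 164, 170, 168, 166, 164, 166, 165, 168, 169, 166, 164, 166, 170, 171, 171, 169, 170, 170, 128, 70, 63, 81, 108, 78, 65, 71, 77, 83, 95, 102, 95]
```

```bash
python3 - <<'E'
from h import *
from scipy.optimize import least_squares
for zp0 in (0,):
    obs=np.array([290.4,298.2,317.0])
    r=least_squares(lambda p:shape(0,p[0],p[1]/1e3,p[2]/1e3)-obs,[18,1.5,0]); print(r.x,r.cost)
for zp in (.0,.0015,.003):
    r=least_squares(lambda p:shape(0,p[0],zp,p[1]/1e3)-obs,[18,0]);print(zp,r.x,r.fun)
go([.54,-.05,.20],106)
E
```

```text
[ 19.627293     6.84050112 -10.68156298] 2.2526731259211913e-18
0.0 [20.06898034 -7.3966609 ] [-0.00765886 -0.42257174  0.44322344]
0.0015 [19.97202137 -8.11694496] [-0.00611557 -0.32669322  0.34274674]
0.003 [19.87512285 -8.83725013] [-0.00449234 -0.2326658   0.24416155]
tcp [0.4606 0.3003 0.1331] yaw 79.93 shift cm [-13.94 -33.11  -6.68] turn -0.455
```

```bash
python3 -c "
from h import *
go([.565,-.05,.20],106)"
```

```text
tcp [0.4606 0.3003 0.1331] yaw 79.93 shift cm [-16.4  -32.67  -6.68] turn -0.455
```

{"fn": "arm_command", "kwargs": {"increments": [[[0,0,-4],0,1],[[-3,-6,-6.7],-0.1,1],[[-5,-10,-6.7],-0.2,1],[[-7.5,-15,-6.7],-0.3,1],[[-10,-20,-6.7],-0.4,1],[[-12.5,-25,-6.7],-0.455,1],[[-15,-30,-6.7],-0.455,1],[[-16.4,-32.7,-6.7],-0.455,1],[[-16.4,-32.7,-6.7],-0.455,1],[[-16.4,-32.7,-6.7],-0.455,1],[[-16.4,-32.7,-6.7],-0.455,1],[[-16.4,-32.7,-6.7],-0.455,1],[[-16.4,-32.7,-6.7],-0.455,1]]}}

```text
t: 9.25
tcp_pos: [0.5653, -0.0489, 0.2006]
orientation: [-0.14, 0.99, 0.0, -0.0]
force: [-0.3, 1.1, -0.6]
grip_width: 0.0293
grip_force: 30.0
```

```bash
python3 meas.py pics/w5.png; python3 - <<'E'
from h import *
for l in ["pad_mark","housing_mid","gauge_45_mid"]:
    for d in imaging.cut_out("wrist",l)[:3]: print(l,round(d["confidence"],2),np.round(d["extent"]).tolist())
im=cv2.imread("pics/w5.png"); cv2.imwrite("pics/w5c.png",cv2.resize(im[150:350,190:450],None,fx=3,fy=3,interpolation=cv2.INTER_CUBIC))
go([.565,-.05,.20],106)
E
```

```text
[ 0.56529526 -0.04893295  0.20063478] [-0.31363372  1.07198297 -0.55755107] 0.02932520890088521
rows 270..330: [155, 155, 154, 156, 154, 156, 156, 156, 156, 155, 156, 155, 156, 155, 155, 155, 151, 146, 139, 108, 108, 114, 113, 115, 114, 113, 112, 111, 132, 164, 170, 168, 166, 165, 165, 166, 169, 169, 167, 165, 166, 169, 171, 171, 170, 170, 170, 137, 106, 107, 110, 101, 71, 58, 61, 63, 64, 68, 70, 70]
pad_mark 0.95 [292.0, 204.0, 360.0, 258.0]
housing_mid 0.65 [274.0, 157.0, 442.0, 289.0]
gauge_45_mid 0.95 [292.0, 290.0, 355.0, 318.0]
tcp [ 0.5656 -0.0494  0.201 ] yaw 106.04 shift cm [ 0.07 -0.04  0.1 ] turn 0.001
```

View pics/w5c.png

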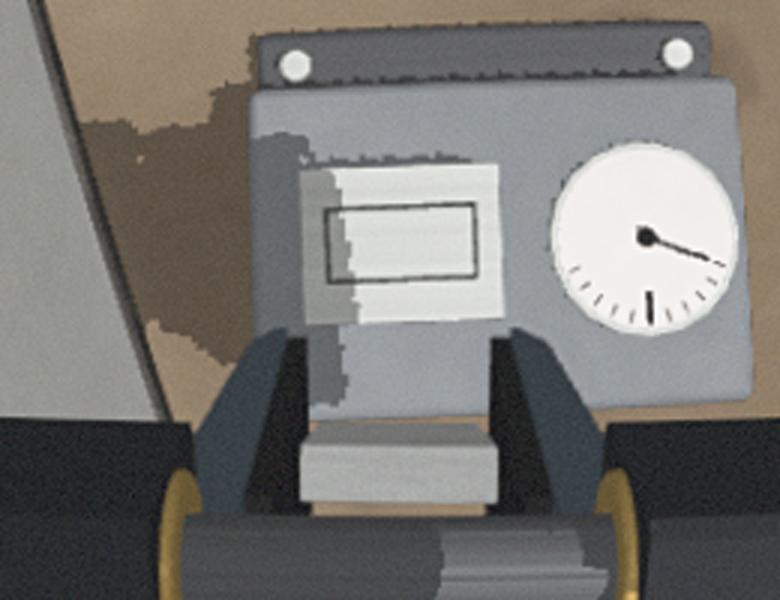

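The crop shows the pad with its outline at crop corners (326,208), (475,203), (479,277) and (328,284). Its long side is level with the gauge edge. The needle is at the first mark and the held gauge is below the outline. Now I'll fit the pad pose.

```bash
cat > pad.py <<'E'
from h import *
from scipy.optimize import least_squares
c=np.array([(301,167),(499,164),(505,319),(304,325),(326,208),(475,203),(479,277),(328,284)])/3-1/3+[190,150]
# image up = low side (-x), image left = -y
loc=np.array([(-22,-28),(-22,28),(22,28),(22,-28),(-10,-20.5),(-10,20.5),(10,20.5),(10,-20.5)])/1e3
def W(p,tilt=None):
    M=R.from_euler("ZY",[p[3],-np.radians(20 if tilt is None else tilt)]).as_matrix()
    return M,p[:3]+np.c_[loc,np.zeros(8)]@M.T
def res(p): 
    _,P=W(p,p[4] if len(p)>4 else None); return (np.array([proj("wrist",q) for q in P])-c).ravel()
if __name__=="__main__":
    for p0 in ([.57,-.05,.07,.28],[.57,-.05,.07,.28,20]):
        r=least_squares(res,p0); print(r.x.round(4),"yaw",np.degrees(r.x[3]).round(2),"rms",np.sqrt(np.mean(r.fun**2)).round(2))
    p=r.x
    print(proj("top",least_squares(res,[.57,-.05,.07,.28]).x[:3]))
E
python3 pad.py
```

```text
[ 0.5688 -0.0476  0.0746  0.3115] yaw 17.85 rms 0.45
[ 0.5687 -0.0476  0.0748  0.3115 20.8163] yaw 17.85 rms 0.45
[436.35847574 204.18731047]
```

```bash
cat >> h.py <<'E'
yw=np.radians(17.85); PAD=np.array([.5688,-.0476,.0746]); u=np.array([np.cos(yw),np.sin(yw),0]); Z=np.array([0,0,1.]); n=Z*np.cos(.349)-u*np.sin(.349)
E
python3 -c "
from h import *
go(PAD+n*.008-.0157*u+.0225*Z,107.85)"
```

```text
tcp [ 0.5656 -0.0494  0.201 ] yaw 106.04 shift cm [1.48 0.03 9.64] turn -0.032
```

{"fn": "arm_command", "kwargs": {"increments": [[[1.5,0,3],-0.032,1],[[1.5,0,6],-0.032,1],[[1.5,0,8],-0.032,1],[[1.5,0,9.2],-0.032,1],[[1.5,0,9.6],-0.032,1],[[1.5,0,9.6],-0.032,1],[[1.5,0,9.6],-0.032,1],[[1.5,0,9.6],-0.032,1]]}}

```text
t: 10.25
tcp_pos: [0.5518, -0.0541, 0.1059]
orientation: [-0.155, 0.988, -0.0, 0.001]
force: [0.0, -0.6, -0.0]
grip_width: 0.0298
grip_force: 30.0
```

```bash
python3 meas.py pics/w6.png; python3 - <<'E'
from h import *
im=cv2.imread("pics/w6.png"); cv2.imwrite("pics/w6c.png",cv2.resize(im[230:360,220:420],None,fx=4,fy=4,interpolation=cv2.INTER_CUBIC))
s=env.observe();M=R.from_quat(s["orientation"]).as_matrix()
X=R.from_euler("ZY",[yw,-.349]).as_matrix()
print("outline pred",[proj("wrist",PAD+X@np.array([a,b,0])).round(1).tolist() for a,b in [(-.01,-.0205),(-.01,.0205),(.01,-.0205)]])
go(PAD+n*.008-.0157*u+.0225*Z,107.85)
E
```

```text
[ 0.55182104 -0.05413725  0.10585748] [ 3.13130009e-02 -6.09057823e-01 -2.67909991e-05] 0.0297923756786014
rows 270..330: [147, 148, 150, 151, 153, 154, 145, 53, 50, 146, 153, 152, 153, 154, 154, 153, 152, 151, 149, 148, 141, 121, 119, 120, 120, 118, 116, 116, 138, 171, 178, 175, 173, 172, 174, 173, 176, 176, 174, 173, 174, 177, 178, 178, 177, 177, 177, 152, 150, 152, 150, 132, 83, 61, 66, 71, 76, 89, 93, 89]
outline pred [[290.4, 278.9], [358.6, 278.9], [290.4, 311.8]]
tcp [ 0.5518 -0.0541  0.1058] yaw 107.83 shift cm [0.02 0.1  0.12] turn -0.0
```

View pics/w6c.png

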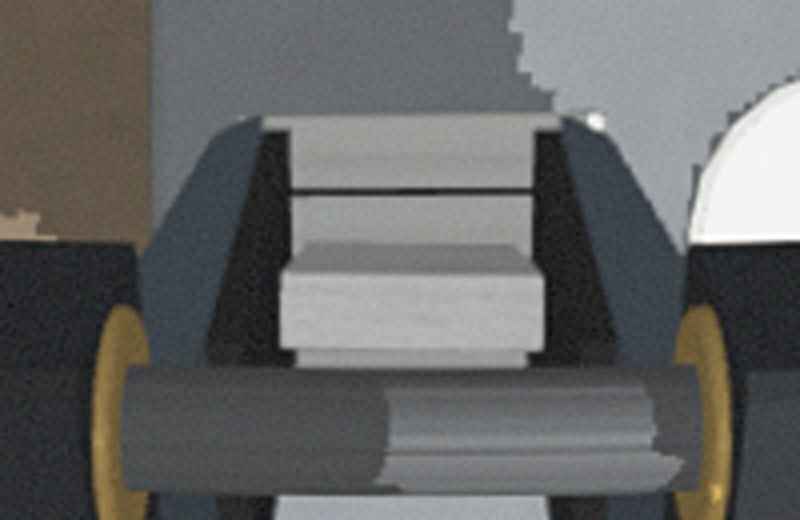

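The outline's low-side line is at row 277.5 and the gauge's foot edge at row 290.5. The gauge is centred between the fingers, above the outline.

```bash
python3 - <<'E'
from h import *
X=R.from_euler("ZY",[yw,-.349]).as_matrix()
for dz in (-.002,0,.002):
  # pad shift along u so that the line falls on row 277.5
  f=lambda k,a,h: proj("wrist",PAD+dz*Z+k*u+X@np.array([a,0,h]))
  k=min(np.arange(-.004,.004,.0001),key=lambda k:abs(f(k,-.01,0)[1]-277.5))
  for h in (.006,.008,.010): print(dz,round(k,4),h,"foot edge row if centred",f(k,-.0045,h).round(1),"row/mm",(f(k,-.0035,h)-f(k,-.0045,h))[1].round(2))
E
```

```text
-0.002 -0.0002 0.006 foot edge row if centred [324.5 287.2] row/mm 1.69
-0.002 -0.0002 0.008 foot edge row if centred [324.5 287.4] row/mm 1.71
-0.002 -0.0002 0.01 foot edge row if centred [324.5 287.7] row/mm 1.72
0 -0.001 0.006 foot edge row if centred [324.5 287.3] row/mm 1.71
0 -0.001 0.008 foot edge row if centred [324.5 287.6] row/mm 1.72
0 -0.001 0.01 foot edge row if centred [324.6 287.8] row/mm 1.74
0.002 -0.0018 0.006 foot edge row if centred [324.5 287.5] row/mm 1.72
0.002 -0.0018 0.008 foot edge row if centred [324.6 287.7] row/mm 1.74
0.002 -0.0018 0.01 foot edge row if centred [324.6 288. ] row/mm 1.76
```

{"fn": "arm_command", "kwargs": {"increments": [[[0.17,0,0],0,1],[[0.07,0,0.28],0,1],[[0,0,0.47],0,1],[[-0.07,0,0.66],0,1],[[-0.1,0,0.75],0,1],[[-0.14,0,0.85],0,1],[[-0.14,0,0.85],0,1],[[-0.14,0,0.85],0,1]]}}

```text
t: 11.1
tcp_pos: [0.5526, -0.0537, 0.0964]
orientation: [-0.155, 0.988, 0.0, -0.0]
force: [0.2, -0.4, -0.7]
grip_width: 0.0297
grip_force: 30.0
```

```bash
python3 meas.py pics/w7.png
```

```text
[ 0.55256225 -0.0536565   0.09643974] [ 0.17427306 -0.40793846 -0.70692657] 0.02972093349941263
rows 270..330: [154, 154, 152, 149, 147, 148, 149, 151, 152, 154, 154, 119, 67, 73, 125, 154, 154, 154, 155, 155, 145, 123, 119, 120, 120, 118, 118, 117, 139, 173, 179, 177, 175, 173, 175, 173, 176, 177, 175, 174, 174, 178, 179, 179, 178, 180, 178, 122, 96, 150, 155, 135, 84, 61, 67, 72, 78, 94, 98, 94]
```

{"fn": "arm_command", "kwargs": {"increments": [[[-0.07,0,0.1],0,1],[[-0.12,0,0.2],0,1],[[-0.15,0,0.28],0,1],[[-0.15,0,0.28],0,1],[[-0.15,0,0.28],0,1]]}}

```text
t: 11.65
tcp_pos: [0.554, -0.0532, 0.0937]
orientation: [-0.155, 0.988, -0.0, 0.0]
force: [-0.3, -0.3, -0.3]
grip_width: 0.0295
grip_force: 30.0
```

```bash
python3 meas.py pics/w8.png
```

```text
[ 0.55400169 -0.05321981  0.09366252] [-0.27212484 -0.26197569 -0.30750625] 0.029519738806142625
rows 270..330: [154, 152, 149, 148, 147, 149, 151, 152, 153, 154, 151, 91, 51, 120, 153, 153, 152, 154, 155, 154, 146, 123, 119, 120, 119, 119, 117, 118, 140, 173, 179, 177, 174, 173, 174, 174, 176, 177, 175, 174, 175, 178, 179, 180, 178, 180, 177, 121, 121, 151, 154, 134, 85, 61, 67, 73, 79, 93, 99, 94]
```

{"fn": "arm_command", "kwargs": {"increments": [[[-0.04,0,0.1],0,1],[[-0.08,0,0.2],0,1],[[-0.1,0,0.28],0,1],[[-0.1,0,0.28],0,1],[[-0.1,0,0.28],0,1]]}}

```text
t: 12.2
tcp_pos: [0.555, -0.0529, 0.0909]
orientation: [-0.155, 0.988, -0.0, 0.0]
force: [-0.5, -1.8, 3.3]
grip_width: 0.0294
grip_force: 30.0
```

```bash
python3 meas.py pics/w9.png
```

```text
[ 0.55499593 -0.052919    0.09086121] [-0.50376897 -1.83664202  3.28918235] 0.029430211759561255
rows 270..330: [153, 152, 150, 148, 147, 149, 150, 152, 153, 154, 154, 94, 48, 118, 152, 153, 153, 154, 155, 154, 147, 124, 118, 120, 120, 118, 118, 117, 139, 174, 178, 177, 174, 173, 174, 174, 176, 176, 175, 174, 175, 178, 180, 180, 178, 179, 177, 121, 122, 152, 154, 135, 85, 62, 66, 73, 77, 93, 99, 93]
```

{"fn": "arm_command", "kwargs": {"increments": [[[-0.03,0,0.08],0,1],[[-0.05,0,0.15],0,1],[[-0.05,0,0.15],0,1],[[-0.05,0,0.15],0,1],[[-0.05,0,0.15],0,1]]}}

```text
t: 12.75
tcp_pos: [0.5554, -0.0528, 0.0894]
orientation: [-0.155, 0.988, -0.0, 0.0]
force: [-0.8, -1.0, 5.0]
grip_width: 0.0297
grip_force: 30.0
```

```bash
python3 meas.py pics/w10.png; python3 - <<'E'
from h import *
im=cv2.imread("pics/w10.png"); t=imaging.get_image("top")[170:242,368:464,::-1]
a=cv2.resize(im[230:360,220:480],(800,400),interpolation=cv2.INTER_CUBIC)
b=cv2.resize(t,(267,200),interpolation=cv2.INTER_CUBIC)
d=imaging.get_image("side")[158:230,280:376,::-1]; d=cv2.resize(d,(267,200),interpolation=cv2.INTER_CUBIC)
cv2.imwrite("pics/w10c.png",np.vstack([a,np.hstack([b,d,np.zeros((200,266,3),np.uint8)])]))
E
```

```text
[ 0.55543732 -0.05275611  0.08935596] [-0.80468116 -0.96061893  5.00716765] 0.029669131737653922
rows 270..330: [154, 153, 150, 147, 147, 149, 150, 151, 153, 154, 154, 93, 44, 117, 152, 153, 153, 153, 155, 154, 149, 123, 118, 120, 120, 119, 117, 118, 139, 174, 179, 177, 174, 173, 174, 174, 177, 177, 175, 175, 174, 178, 180, 180, 178, 180, 177, 119, 117, 152, 155, 135, 85, 61, 67, 73, 79, 92, 99, 95]
```

View pics/w10c.png

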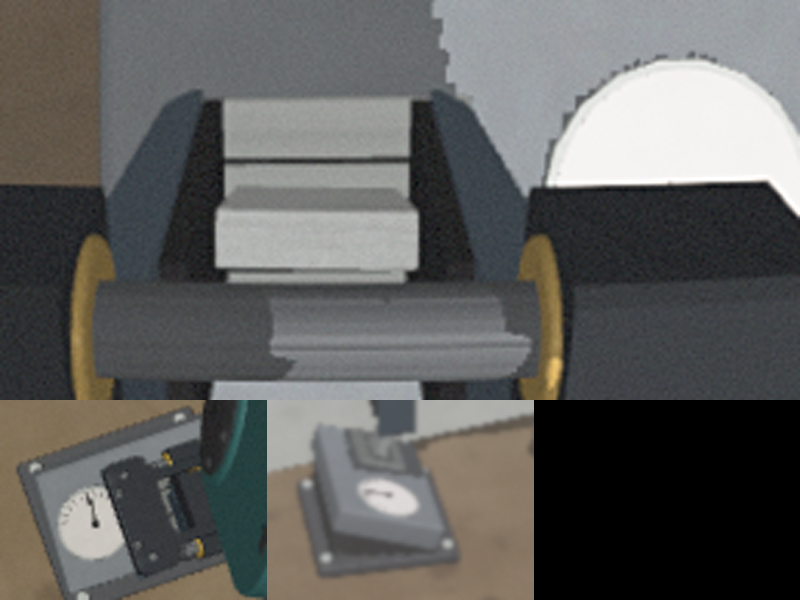

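The needle in the top view is next to the long middle mark. The gauge's foot lies inside the outline, whose two long lines are at crop rows 160 and 268 on either side of it. The force is about 5 N, so I'm handing in.

```bash
python3 -c "
from h import *
print(order.sign_off())"
```

```text
the job is handed in; nothing more can be done
None
```

The job is handed in, but the sign-off gave no verdict: the 45 mm gauge is still gripped and pressed on the pad inside the outline, at about 5 N with the needle near the middle mark. I gripped it across its 30 mm side, not the 9 mm you asked for, because the moves cannot tilt the tool; I used the rim of its empty pocket to lean it about 20° to match the slope.

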